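# Load a rechargeable cell into a spring-contact charger

### The arm

A 6-joint arm with a two-finger parallel gripper is mounted at the origin on a cart in front of the work surface, level with it; the furniture and walls round the work are solid. World frame = base frame: x ahead of the robot, y to its left, z up, the work surface at z = 0. Lengths are in mm, angles in degrees, forces in N, time in s.
With the tool pointing down it reaches from about 350 to 850 mm from the base axis. Payload 8.1 kg.
Tool frame: the origin (TCP) lies on the centre line of the jaws, within the pads' length; the fingertips stand 8 mm ahead of it and the grasp point (between the pads) lies 11 mm behind it; x points along the fingers, z is the direction in which the jaws open and shut, and the axes are right-handed (so a half turn about x gives the same grasp; the last joint's range is limited). The gripper opens to 85 mm and grips with 20 to 120 N. Pads are 22 mm wide; open, the fingers measure 114 mm over their backs; the gripper's body (76 mm by 85 mm) begins 54 mm behind the grasp point. The pads swing forward as they close: fully open they stand 13 mm farther back than shut.
Start: joints at [69.42, 7.471, 85.268, -0, 87.261, -4.893], TCP at [162.213, 577.661, 239.292] pointing down, gripper open.
Joint ranges: [-169.43, 169.43], [-51.17, 129.36], [1.28, 143.12], [-76.62, 256.62], [0, 156.53], [-152.29, 152.29]. Speed limits (degrees/s): [136.94, 136.94, 159.86, 180, 180, 180].

### API

Orientations are given as [roll, pitch, yaw] about the fixed x, y, z axes, in that order (R = Rz(yaw) Ry(pitch) Rx(roll)).
In Python, from bench import r, vision, order gives the robot as it stands. The module is installed in compiled form; this text tells all that it offers.
- The arm moves only by the shell command python3 -m jog 'ROWS' [FORCE]. ROWS is JSON, a list of rows, each a list of 3 entries, a list of its own where there are three numbers: the shift along the world's x, y, z in m, then the turn, a rotation vector about the world's x, y, z in rad, then the opening, from -1 (shut) to 1 (fully open). A call has 1 to 5 rows; each row is the pose to reach, as a shift and turn from the pose commanded when the call began; what a row does not reach only later rows make up. A row lasts 1/12 s, in which the tool goes at most 41.7 mm and 7.16 degrees, less where a joint would pass 70% of its speed; a pose out of reach is approached as far as the arm can. A call with a gripper value outside its range is refused whole. The fingers move at their own pace and stop on an object; FORCE is the grip in N (left out, the last holds). Time passes only in rows, so rows that repeat a pose let the fingers close. It gives the time, the measured TCP pose, the force and the opening at its end, in the units of the state.
- r.sense(): the state, without advancing time (a new reading comes with each control period).
- vision.snapshot(name): name is "side" or "top" or "wrist"; returns the picture (400x640x3 uint8, red, green, blue); there is no depth.
- vision.camera_model(name): a dict with "fov_y" (degrees; the focal length in pixels is half the picture's height over the tangent of half this angle, whatever the lens; pixels are square), "cx", "cy" (the principal point, pixels), "world_to_cam" (4x4, takes a point from world to camera coordinates). Camera axes: x right, y down, z forward; pixel columns grow to the right and rows downward; lengths in mm; the calibration is good to about 2 mm. A picture is of the moment at which its call begins: read the wrist's pose just before it. camera_model takes no time and is no camera call; for the wrist camera it gives the pose at the moment of the call.
- order.hand_in(): hands the job in, once; it reports no verdict.
The state is a dict: "time": time; "joint_pos": joint angles; "qd": joint speeds; "joint_efforts": joint torques, N m; "tool_pos": TCP position; "tcp_rot": TCP orientation; "ft_force": force on the tool from outside, world axes, zero at the start; "wrist_torque": the same for the moment, N m; "finger_gap": finger opening in mm.
Only numpy, scipy, OpenCV 4.12 (cv2) and the standard library are available. Lean on these libraries where they do the work, as an engineer would, in place of code of your own. Each camera call takes 0.05 s, during which the arm holds its last target.

### The job

Put the blue cell on charge. Tuck its flat end in under the hood of the charger's spring contact with the button end held up, push until you feel the charger stop in its frame and the spring give, without ramming it, then tip the button end down in front of the fixed terminal and let go, so that the cell lies level in its cradle with the button against the terminal. Leave the old grey cell, the handpiece and the oil bottle as they are.

Things in the scene. Friction and masses are not known exactly. Their poses are not given: they have to be found in the camera images.
- blue_cell: the cell to be charged: blue cylinder, 21 mm in diameter, 70 mm long in all, about 70 g, lying on the bench and free to roll. Origin on the axis at mid-length; x axis along the cell towards the button end: a steel button 9 mm wide and 3 mm high in a white ring, with a white band round the wrap beside it. The other end is a flat steel face
- blue_cell_button (a point): tip of the button, on the axis, 35 mm from mid-length
- blue_cell_flat (a point): centre of the flat end face, on the axis, 35 mm from mid-length. 30 to 38 degrees nose-up clears the hood and keeps nose and fingers over the terminal block; the rearmost edge of this face must be pushed 6.5 mm or more behind contact_front before the button end has room to swing down. A push of 9 N does it at every carriage setting
- frame: low aluminium parking frame screwed to the bench, 164 mm by 66 mm, rim 8 mm high; origin at its centre on the bench, x along the bay as the charger's. The charger stands loose in it with 12 mm of play along x and starts anywhere in that; it slides at a drag of 2 N, so a push on the spring contact first slides the whole charger back to the frame's -x end, and only there does the spring give
- charger: single-bay charger, black and grey, in its frame, 140 mm long (its x) by 56 mm wide (its y). Origin at the centre of its underside; x runs along the bay from the spring contact (end on the robot's right) to the fixed terminal, y across, z up; all heights below are above the bench. Between the two saddles the deck is flat, 15.5 mm high, so fingers have room beside the middle of the cell
- cradle (a point): point over the charger's centre at the height of a seated cell's axis, 31 mm. Two V saddles (90 degrees, open upwards; charger x -26 to -12 mm and 22 to 34 mm) centre the cell across the bay. A seated cell's underside is 20.5 mm high, its mid-length 6.5 mm to +x of this point, its button tip at the terminal's face
- terminal (a point): centre of the fixed terminal's upright face, 31 mm high, looking to -x. The block behind it is 24 mm wide, 18 mm deep, its top 49 mm high (its foot 42 mm wide, 28.5 mm high). Two ribs beside the centre (7.5 to 11.5 mm off it) stand out 2.5 mm; the button goes between them
- contact_front (a point): foremost place of the spring contact's upright face, a point of the charger's body, 31 mm high. At rest the face stands 0 to 3 mm behind it (to -x): it rides on a length carriage clamped wherever it was last set, which differs each time. A spring lets the contact be pushed up to 9 mm back to -x from rest: 3 N to start, 0.8 N more per mm, about 10 N at its stop. Slide 34 mm wide, 53.5 mm high
- hood_reach (a point): foremost place of the hood's lower front edge (again 0 to 3 mm behind it at rest): the hood, 24 mm wide, juts 10 mm from the contact's top over the bay, underside 49 mm and top 53.5 mm high. It moves with the contact and keeps a level cell out: the flat end goes in under it first
- grey_cell: an old cell like the blue one but with a grey wrap, lying on the bench, to be left alone; origin on the axis at mid-length, x towards its button
- handpiece: dark cordless polishing handpiece, 175 mm long, 26 mm thick, lying on the bench beyond the cells; origin under its middle, length along its y
- oil_bottle: small cream oil bottle with a red spout, 45 mm wide, 127 mm high, standing beyond the charger; origin under its centre
There are look-alikes about, which are no part of the job. What is meant by the blue_cell is not brown or pink, and is the larger of those in its own colour.

How it is judged:
By the outcome, as a careful person would: the job done as asked, in the order asked, and still so for the second after the job is handed in, with the robot touching nothing.
It also fails if it takes over 38 s, if anything falls off the work surface, if the arm or the gripper's body presses on something with over 40 N, if the wrist force passes 120 N, or if a joint passes its speed limit or range.

## Working session

There is one attempt and no reset: what is moved stays moved. The work goes in short steps, Python scripts to look and compute and a shell command to move; the robot and the scene stay as the last step left them, time stands still between calls to the robot, and variables do not carry over. Pictures are saved under pics/ and viewed, and the job is handed in when it is done.

```bash
mkdir -p pics
cat > h.py <<'E'
import numpy as np, cv2
from bench import r, vision, order
def snap(n,f):
    im=vision.snapshot(n); cv2.imwrite('pics/'+f,im[:,:,::-1]); return im
E
python3 - <<'E'
from h import *
import json
for n in ('top','side','wrist'):
    m=vision.camera_model(n); print(n,m['fov_y'],m['cx'],m['cy'],np.round(m['world_to_cam'],4).tolist())
    im=snap(n,n+'0.png'); np.save(n+'0.npy',im); np.save(n+'0_m.npy',m['world_to_cam'])
s=r.sense();print(s['time'],s['tool_pos'],s['tcp_rot'],s['finger_gap'])
E
```

```text
top 44.583756229485964 312.7519505866392 198.0699102637881 [[0.0035, -0.9996, -0.0267, -214.6369], [-0.9853, 0.0011, -0.1705, 608.6756], [0.1705, 0.0269, -0.985, 876.6014], [0.0, 0.0, 0.0, 1.0]]
side 57.398820813316554 320.06989518872314 196.62180484834846 [[0.9811, -0.1931, 0.0121, -648.354], [-0.0745, -0.435, -0.8973, 2.8032], [0.1786, 0.8795, -0.4412, 974.6347], [0.0, 0.0, 0.0, 1.0]]
wrist 62.40497281577367 316.63671567281244 203.37859276573596 [[0.2694, 0.963, -0.0022, -600.5411], [0.9262, -0.2585, 0.2746, -35.944], [0.2638, -0.076, -0.9616, 379.277], [0.0, 0.0, 0.0, 1.0]]
0.15 [162.04566066 577.26792136 238.45516702] [ 175.26435455   89.91535821 -110.42048795] 84.89004222917049
```

View pics/top0.png

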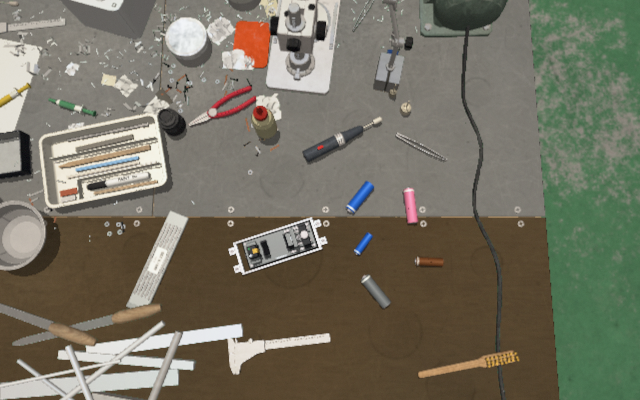

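View pics/side0.png

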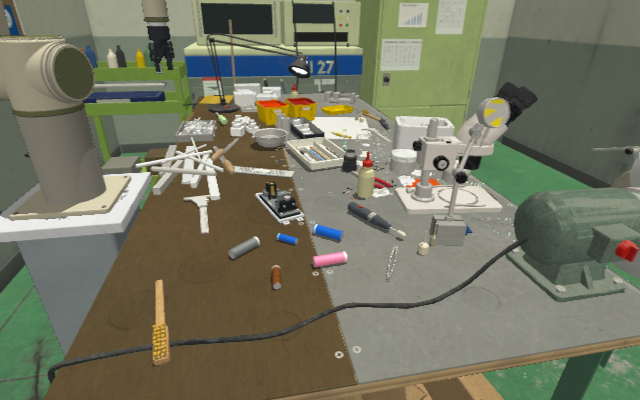

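View pics/wrist0.png

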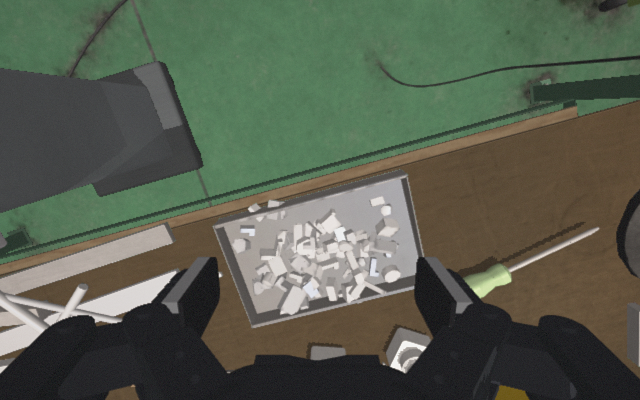

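In the top view there are two blue cylinders, a large one at (360,197) and a small one at (363,244). There are also pink (410,206), brown (429,262) and grey (375,291) ones. The larger blue one fits the description, so I'll confirm it in enlarged crops and look at the charger at (278,246).

Run:
```python
import cv2,numpy as np
im=np.load('top0.npy')[:,:,::-1]
a=cv2.resize(im[170:310,225:345],None,fx=4.2,fy=4.2,interpolation=cv2.INTER_CUBIC)
b=cv2.resize(im[170:310,335:405],None,fx=4.2,fy=4.2,interpolation=cv2.INTER_CUBIC)
cv2.imwrite('pics/crop_top.png',np.hstack([a,b]))
im=np.load('side0.npy')[:,:,::-1]
cv2.imwrite('pics/crop_side.png',cv2.resize(im[170:275,225:360],None,fx=5.5,fy=5.5,interpolation=cv2.INTER_CUBIC))
```

```text
(no output)
```

View pics/crop_top.png

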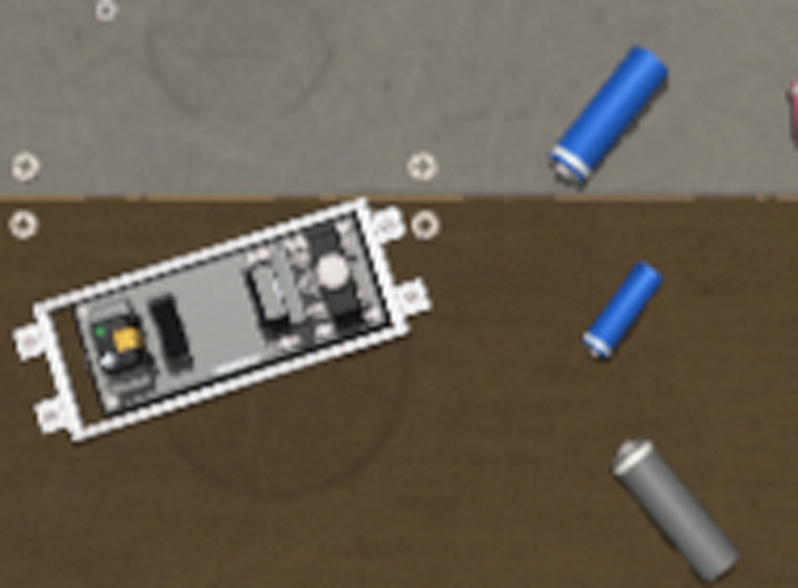

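View pics/crop_side.png

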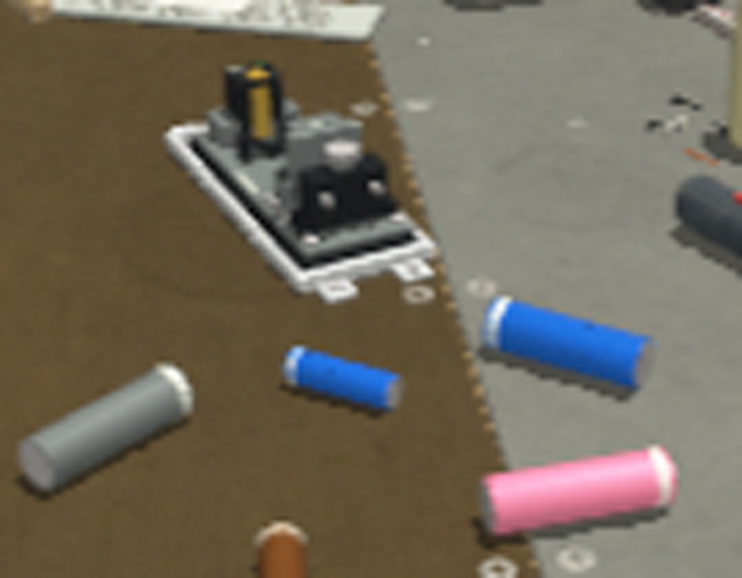

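```bash
cat >> h.py <<'E'
def ray(n_or_m,uv,z,fov,cx,cy):
    M=n_or_m; f=200/np.tan(np.radians(fov)/2)
    uv=np.atleast_2d(uv).astype(float)
    d=np.c_[(uv[:,0]-cx)/f,(uv[:,1]-cy)/f,np.ones(len(uv))]@M[:3,:3]
    o=-M[:3,:3].T@M[:3,3]
    t=(z-o[2])/d[:,2]; return o+t[:,None]*d
def cast(name,uv,z,M=None):
    m=vision.camera_model(name); return ray(np.array(m['world_to_cam']) if M is None else M,uv,z,m['fov_y'],m['cx'],m['cy'])
def proj(name,P,M=None):
    m=vision.camera_model(name); M=np.array(m['world_to_cam']) if M is None else M
    f=200/np.tan(np.radians(m['fov_y'])/2)
    p=np.atleast_2d(P)@M[:3,:3].T+M[:3,3]; return np.c_[f*p[:,0]/p[:,2]+m['cx'],f*p[:,1]/p[:,2]+m['cy']]
E
python3 - <<'E'
from h import *
im=np.load('top0.npy'); hsv=cv2.cvtColor(im,cv2.COLOR_RGB2HSV)
# blue cell
m=cv2.inRange(hsv,(100,130,60),(125,255,255)); m[:, :335]=0; m[:,405:]=0; m[310:]=0
cs,_=cv2.findContours(m,cv2.RETR_EXTERNAL,cv2.CHAIN_APPROX_NONE)
for c in cs:
    if cv2.contourArea(c)<50: continue
    rr=cv2.minAreaRect(c); b=cv2.boxPoints(rr); print('blue',rr); print(np.round(cast('top',b,10.5),1))
# frame
w=((im.min(2)>150)&(hsv[:,:,1]<40)).astype(np.uint8); w[:215]=0; w[278:]=0; w[:,:225]=0; w[:,332:]=0
cs,_=cv2.findContours(w,cv2.RETR_EXTERNAL,cv2.CHAIN_APPROX_NONE)
c=max(cs,key=cv2.contourArea); rr=cv2.minAreaRect(c); print('frame',rr,len(c))
cv2.imwrite('pics/frm.png',cv2.resize(w[210:285,220:340]*255,None,fx=6,fy=6,interpolation=0))
# silver and button in blue crop
cv2.imwrite('pics/bl.png',cv2.resize(im[178:216,340:380,::-1],None,fx=14,fy=14,interpolation=cv2.INTER_CUBIC))
cv2.imwrite('pics/ch.png',cv2.resize(im[212:280,225:332,::-1],None,fx=7,fy=7,interpolation=cv2.INTER_CUBIC))
E
```

```text
blue ((363.78179931640625, 242.20664978027344), (7.311405181884766, 20.5902099609375), 36.25383758544922)
[[ 516.6 -294.7   10.5]
 [ 548.9 -318.7   10.5]
 [ 540.5 -330.1   10.5]
 [ 508.3 -306.    10.5]]
blue ((360.93902587890625, 194.95120239257812), (10.151294708251953, 30.297710418701172), 38.65980529785156)
[[ 604.5 -281.4   10.5]
 [ 652.1 -319.4   10.5]
 [ 639.2 -334.8   10.5]
 [ 591.9 -296.9   10.5]]
frame ((276.8471984863281, 245.40704345703125), (33.96958923339844, 96.76773834228516), 71.91654968261719) 258
```

View pics/frm.png

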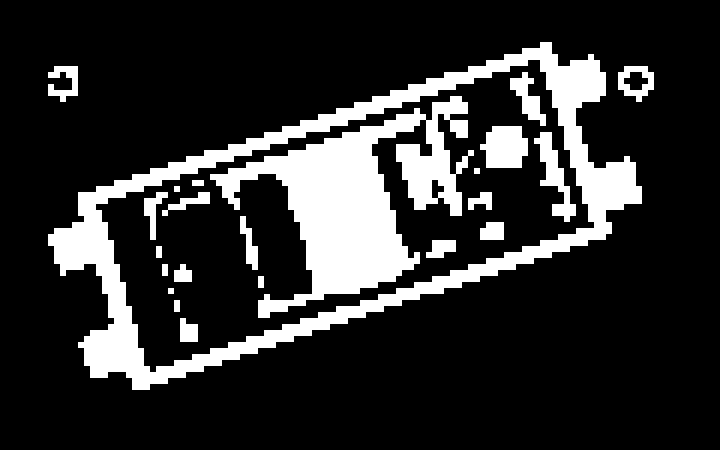

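View pics/ch.png

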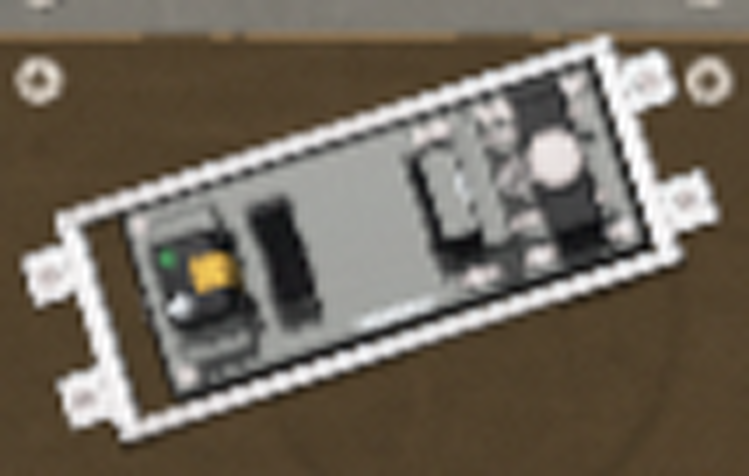

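View pics/bl.png

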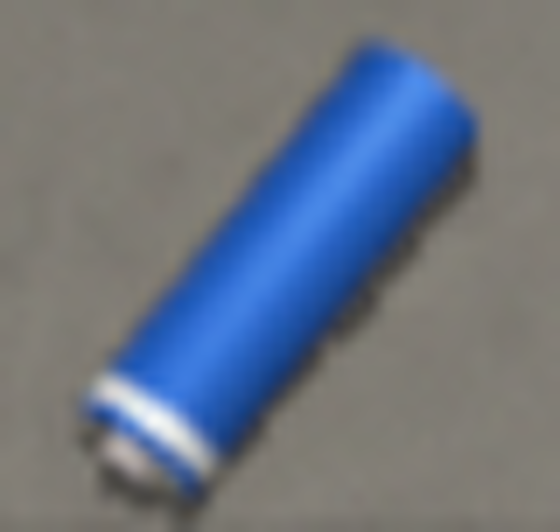

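The enlarged crops confirm the larger blue cell at (360,197), with its white-banded button end lower left. The charger's spring contact is on the right, at about (304,235), and its terminal is on the left, at about (253,250). Next I'll measure them.

Run:
```python
from h import *
from scipy.spatial.transform import Rotation as R
def px(u,s,ox,oy): u=np.array(u,float); return (u+0.5)/s-0.5+np.array([ox,oy])
C=px([(60,215),(608,38),(682,258),(125,439)],7,225,212)
W=cast('top',C,8); print(np.round(W,1)); 
print([round(np.linalg.norm(W[i]-W[(i+1)%4]),1) for i in range(4)])
c=W.mean(0); d=(W[0]-W[1])+(W[3]-W[2]); yaw=np.degrees(np.arctan2(d[1],d[0])); print('frame c',c,'yaw',yaw)
ux=d[:2]/np.linalg.norm(d[:2]); uy=np.array([-ux[1],ux[0]])
def loc(n,u,z,s=7):
    p=cast(n,px(u,s,225,212),z)[0][:2]-c[:2]; return np.round([p@ux,p@uy],1)
# features in top crop : charger left end (deck z~12?), hood knob
for nm,u,z in [('term end TL',(128,212),10),('term end BL',(180,398),10),('right end TR',(592,62),10),('right BR',(650,240),10),
   ('slide TL?',(515,90),53.5),('slide TR',(560,75),53.5),('slide BR',(605,243),53.5),('slide BL',(560,258),53.5),('knob',(553,157),55),('hood TL',(418,152),53.5),('hood BL',(440,240),53.5)]:
    print(nm,loc('top',u,z))
b=px([(125,462),(415,85)],14,340,178); print(np.round(cast('top',b,10.5),1))
s=r.sense(); Rt=R.from_euler('xyz',s['tcp_rot'],degrees=True).as_matrix(); print(np.round(Rt,3))
```

```text
[[ 528.2  -56.8    8. ]
 [ 578.2 -210.3    8. ]
 [ 516.5 -231.2    8. ]
 [ 466.2  -76.9    8. ]]
[np.float64(161.4), np.float64(65.2), np.float64(162.3), np.float64(65.1)]
frame c [ 522.29913934 -143.78200912    8.        ] yaw 108.04439743771222
term end TL [ 62.1 -27.2]
term end BL [62.9 26.6]
right end TR [-74.2 -27.2]
right BR [-74.3  25.2]
slide TL? [-52.  -20.7]
slide TR [-64.7 -20.9]
slide BR [-62.4  25.6]
slide BL [-49.9  25.7]
knob [-56.3  -0.3]
hood TL [-22.3 -12.9]
hood BL [-20.9  11.3]
[[ 590.7 -283.2   10.5]
 [ 644.7 -324.7   10.5]]
[[-0.001 -0.963  0.27 ]
 [-0.001  0.27   0.963]
 [-1.     0.    -0.001]]
```

```bash
python3 -m jog '[[[0.398,-0.79,0],[0,0,-0.39],1],[[0.398,-0.79,0],[0,0,-0.39],1],[[0.398,-0.79,0],[0,0,-0.39],1],[[0.398,-0.79,0],[0,0,-0.39],1],[[0.398,-0.79,0],[0,0,-0.39],1]]'
```

```text
time: 0.57
tool_pos: [256.1, 389.8, 238.8]
tcp_rot: [-171.1, 90.0, -119.2]
ft_force: [1.2, 0.6, 0.3]
finger_gap: 85.5
```

```bash
python3 -m jog '[[[0.31,-0.61,-0.02],[0,0,0],1],[[0.31,-0.61,-0.04],[0,0,0],1],[[0.31,-0.61,-0.05],[0,0,0],1],[[0.31,-0.61,-0.05],[0,0,0],1],[[0.31,-0.61,-0.05],[0,0,0],1]]'; python3 -m jog '[[[0.2,-0.4,0],[0,0,0],1],[[0.2,-0.4,0],[0,0,0],1],[[0.2,-0.4,0],[0,0,0],1],[[0.2,-0.4,0],[0,0,0],1],[[0.2,-0.4,0],[0,0,0],1]]'
```

```text
time: 0.98
tool_pos: [350.4, 204.5, 225.8]
tcp_rot: [-29.4, 90.0, 22.5]
ft_force: [1.1, 0.6, 0.8]
finger_gap: 85.8
time: 1.4
tool_pos: [443.6, 17.8, 226.0]
tcp_rot: [-38.6, 90.0, 13.4]
ft_force: [1.3, 1.8, 0.4]
finger_gap: 85.4
```

```bash
python3 -m jog '[[[0.11,-0.22,-0.03],[0,0,0],1],[[0.11,-0.22,-0.03],[0,0,0],1],[[0.11,-0.22,-0.03],[0,0,0],1],[[0.11,-0.22,-0.03],[0,0,0],1],[[0.11,-0.22,-0.03],[0,0,0],1]]'
```

```text
time: 1.82
tool_pos: [536.1, -167.2, 200.1]
tcp_rot: [93.2, 90.0, 145.2]
ft_force: [0.1, 1.3, 0.7]
finger_gap: 85.0
```

```bash
python3 -m jog '[[[0.02,-0.04,-0.01],[0,0,0],1],[[0.02,-0.04,-0.01],[0,0,0],1],[[0.02,-0.04,-0.01],[0,0,0],1]]'
python3 - <<'E'
from h import *
s=r.sense(); m=np.array(vision.camera_model('wrist')['world_to_cam']); im=snap('wrist','w1.png'); np.save('w1.npy',im); np.save('w1_m.npy',m); print(s['tool_pos'],s['joint_pos'],s['qd'])
E
```

```text
time: 2.07
tool_pos: [555.1, -206.9, 188.3]
tcp_rot: [105.8, 89.8, 157.6]
ft_force: [0.3, 0.3, 0.2]
finger_gap: 85.5
[ 555.09336597 -206.88974805  188.26676497] [-2.53921486e+01  8.13760488e+00  8.99049485e+01 -1.17739405e-02
  8.21823232e+01 -7.71809134e+01] [ 2.74432338 -4.02374725  1.95053882  0.86927767  1.16505898  1.13009297]
```

View pics/w1.png

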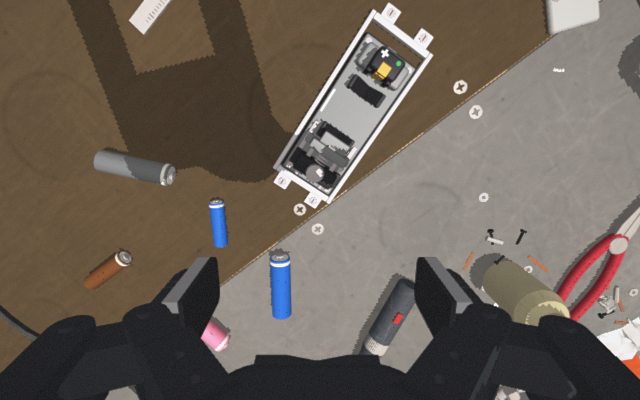

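The wrist view shows the blue cell at (281,286) with its button up at (280,253). The charger is at (355,105), with the terminal's yellow plate at (384,70) and the hood at about (330,140). I'll enlarge both.

Run:
```python
import cv2,numpy as np
im=np.load('w1.npy')[:,:,::-1]
cv2.imwrite('pics/w1a.png',cv2.resize(im[0:210,265:445],None,fx=2.85,fy=2.85,interpolation=cv2.INTER_CUBIC))
cv2.imwrite('pics/w1h.png',cv2.resize(im[110:205,268:365],None,fx=6,fy=6,interpolation=cv2.INTER_CUBIC))
cv2.imwrite('pics/w1b.png',cv2.resize(im[245:325,250:310],None,fx=7,fy=7,interpolation=cv2.INTER_CUBIC))
```

```text
(no output)
```

View pics/w1a.png

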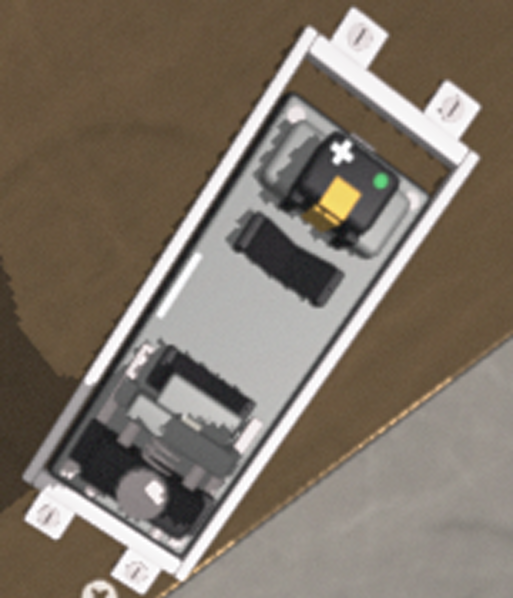

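View pics/w1h.png

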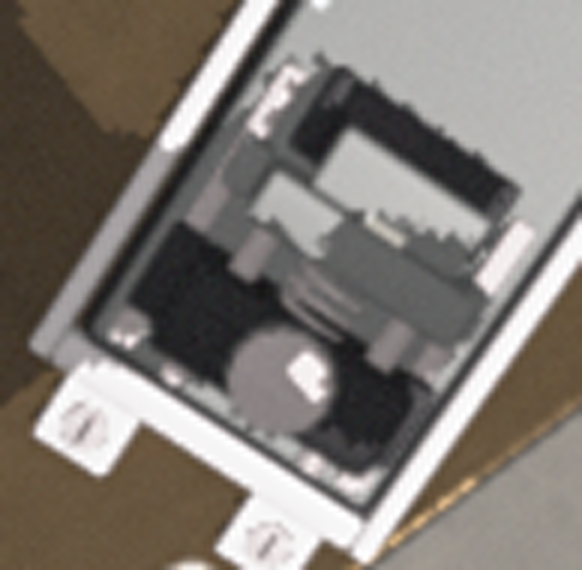

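View pics/w1b.png

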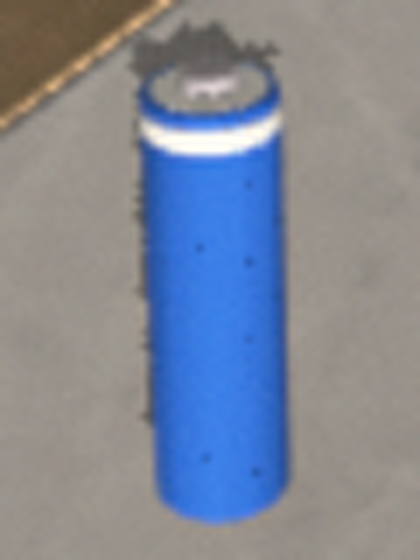

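Run:
```python
from h import *
M=np.load('w1_m.npy')
def px(u,s,ox,oy): u=np.array(u,float); return (u+0.5)/s-0.5+np.array([ox,oy])
C=px([(305,28),(478,157),(182,580),(25,482)],2.85,265,0)
W=cast('wrist',C,8,M); print(np.round(W,1)); print([round(np.linalg.norm(W[i]-W[(i+1)%4]),1) for i in range(4)])
c=W.mean(0); d=(W[0]-W[3])+(W[1]-W[2]); print('c',c,'yaw',np.degrees(np.arctan2(d[1],d[0])))
ux=d[:2]/np.linalg.norm(d[:2]); uy=np.array([-ux[1],ux[0]])
def loc(u,z,s,ox,oy):
    p=cast('wrist',px(u,s,ox,oy),z,M)[0][:2]-c[:2]; return np.round([p@ux,p@uy],1)
for nm,u,z in [('hoodFL',(345,128),53.5),('hoodFR',(482,215),53.5),('knob',(285,380),56)]: print(nm,loc(u,z,6,268,110))
for nm,u,z in [('plate top L',(330,178),49),('plate top R',(360,190),49),('plate bot L',(305,212),31),('plate botR',(335,228),31),('termendTL',(290,95),10),('termendTR',(425,195),10)]: print(nm,loc(u,z,2.85,265,0))
# cell
im=np.load('w1.npy'); hsv=cv2.cvtColor(im,cv2.COLOR_RGB2HSV)
m=cv2.inRange(hsv,(100,130,60),(125,255,255)); m[:250]=0;m[:,:250]=0;m[:,310:]=0
ys,xs=np.nonzero(m); 
rows=[(y,xs[ys==y].min(),xs[ys==y].max()) for y in range(270,312)]
mid=np.array([[(a+b)/2,y] for y,a,b in rows]); P=cast('wrist',mid[[0,-1]],10.5,M); print(np.round(P,1)); dd=P[0]-P[1]; print('yaw',np.degrees(np.arctan2(dd[1],dd[0])))
L=np.polyfit(mid[:,1],mid[:,0],1)
print('width mm',np.linalg.norm(np.diff(cast('wrist',[[rows[20][1]-.5,rows[20][0]],[rows[20][2]+.5,rows[20][0]]],10.5,M),axis=0)))
# flat end lowest edge (upper edge of face at z=21 visible? use silhouettes); button end top rim
yb=px([(0,522)],7,250,245)[0][1]; yt=px([(0,62)],7,250,245)[0][1]
for z in (0,10.5,21): print(z,'flat',np.round(cast('wrist',[[np.polyval(L,yb),yb]],z,M),1))
for y in (84,75,62):
  v=px([(0,y)],7,250,245)[0][1]; print('btn',y,np.round(cast('wrist',[[np.polyval(L,v),v]],10.5,M),1), np.round(cast('wrist',[[np.polyval(L,v),v]],21,M),1))
print('cam',-M[:3,:3].T@M[:3,3])
```

```text
[[ 464.5  -74.9    8. ]
 [ 526.4  -53.6    8. ]
 [ 577.5 -208.3    8. ]
 [ 517.5 -229.     8. ]]
[np.float64(65.5), np.float64(162.9), np.float64(63.6), np.float64(163.0)]
c [ 521.49393997 -141.42998873    8.        ] yaw 108.61913585144585
hoodFL [-23.   12.3]
hoodFR [-22.5  -9.5]
knob [-55.5   0.6]
plate top L [43.3  5.1]
plate top R [45.4 -3.5]
plate bot L [35.7  4.3]
plate botR [36.9 -5.5]
termendTL [63.5 25.9]
termendTR [ 63.6 -25.5]
[[ 603.1 -292.    10.5]
 [ 641.7 -322.1   10.5]]
yaw 142.02600442952667
width mm 20.208108551948985
0 flat [[ 654.7 -334.     0. ]]
10.5 flat [[ 649.7 -328.4   10.5]]
21 flat [[ 644.7 -322.8   21. ]]
btn 84 [[ 590.9 -282.8   10.5]] [[ 587.9 -278.7   21. ]]
btn 75 [[ 589.8 -281.9   10.5]] [[ 586.8 -277.9   21. ]]
btn 62 [[ 588.1 -280.6   10.5]] [[ 585.2 -276.7   21. ]]
cam [ 500.82660262 -162.35077543  323.4154287 ]
```

```bash
python3 -m jog '[[[0.0625,-0.0965,-0.03],[0,0,0],0.2],[[0.0625,-0.0965,-0.07],[0,0,0],0.2],[[0.0625,-0.0965,-0.1],[0,0,0],0.2],[[0.0625,-0.0965,-0.12],[0,0,0],0.2],[[0.0625,-0.0965,-0.12],[0,0,0],0.2]]'; python3 -m jog '[[[0,0,0],[0,0,0],0.2],[[0,0,0],[0,0,0],0.2]]'
python3 - <<'E'
from h import *
s=r.sense(); m=np.array(vision.camera_model('wrist')['world_to_cam']); im=snap('wrist','w2.png'); np.save('w2.npy',im); np.save('w2_m.npy',m); print(s['tool_pos'],s['tcp_rot'])
E
```

```text
time: 2.53
tool_pos: [615.7, -299.9, 64.2]
tcp_rot: [98.2, 89.5, 150.2]
ft_force: [-0.7, 0.5, -1.6]
finger_gap: 51.3
time: 2.7
tool_pos: [618.2, -300.0, 71.8]
tcp_rot: [67.9, 90.0, 120.0]
ft_force: [0.7, -0.2, 1.3]
finger_gap: 51.3
[ 618.22983995 -299.96061787   71.77933688] [ 67.93925685  89.9552388  119.96381599]
```

View pics/w2.png

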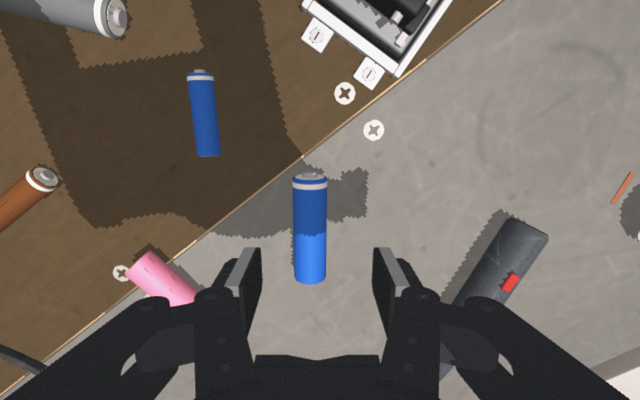

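Run:
```python
from h import *
M=np.load('w2_m.npy'); im=np.load('w2.npy'); hsv=cv2.cvtColor(im,cv2.COLOR_RGB2HSV)
m=cv2.inRange(hsv,(100,120,40),(125,255,255)); m[:165]=0;m[:,:285]=0;m[:,335:]=0
ys,xs=np.nonzero(m)
mid=np.array([[(xs[ys==y].min()+xs[ys==y].max())/2,y] for y in range(195,272)]); L=np.polyfit(mid[:,1],mid[:,0],1)
f=lambda v,z: cast('wrist',[[np.polyval(L,v),v]],z,M)[0]
yb=ys.max()+.5
A=f(200,10.5);B=f(270,10.5); print('yaw',np.degrees(np.arctan2(*(A-B)[[1,0]])))
print('flat top',f(yb,21),'btn',f(176,10.5))
T=r.sense()['tool_pos']; n=np.array([np.cos(np.radians(52.2)),np.sin(np.radians(52.2)),0]); a=np.array([np.cos(np.radians(142.2)),np.sin(np.radians(142.2)),0])
mid3=np.r_[(f(yb,21)[:2]+f(176,10.5)[:2])/2,0]
print('mid',mid3,'rel TCP jaw,axis',(mid3-T)@n,(mid3-T)@a)
for q,z in [((445,300),15),((510,215),20),((150,252),15),((185,300),15)]: 
  p=cast('wrist',[q],z,M)[0]; print(q,p.round(0),'jaw/axis',((p-T)@n).round(0),((p-T)@a).round(0))
s=r.sense(); print(s['tool_pos'])
```

```text
yaw 141.93794560448973
flat top [ 644.24826844 -324.17686008   21.        ] btn [ 591.15541069 -282.90419167   10.5       ]
mid [ 617.70183956 -303.54052588    0.        ] rel TCP jaw,axis -3.379029929643401 -0.4943116344005325
(445, 300) [ 711. -263.   15.] jaw/axis 86.0 -49.0
(510, 215) [ 682. -202.   20.] jaw/axis 116.0 11.0
(150, 252) [ 567. -392.   15.] jaw/axis -104.0 -14.0
(185, 300) [ 605. -398.   15.] jaw/axis -86.0 -49.0
[ 619.38228803 -300.56760135   73.7635574 ]
```

```bash
python3 -m jog '[[[-0.001,-0.002,-0.03],[0,0,0],0.2],[[-0.001,-0.002,-0.03],[0,0,0],0.2],[[-0.001,-0.002,-0.03],[0,0,0],0.2]]';python3 -m jog '[[[0,0,0],[0,0,0],0.2],[[0,0,0],[0,0,0],0.2]]'
```

```text
time: 3.0
tool_pos: [617.5, -302.6, 42.7]
tcp_rot: [-71.1, 90.0, -19.1]
ft_force: [0.7, -0.2, -0.6]
finger_gap: 51.1
time: 3.17
tool_pos: [618.9, -303.9, 44.1]
tcp_rot: [-81.1, 89.8, -29.1]
ft_force: [0.5, 1.0, -0.3]
finger_gap: 51.3
```

```bash
python3 -m jog '[[[-0.0005,0,-0.015],[0,0,0],0.1],[[-0.0005,0,-0.032],[0,0,0],0.1],[[-0.0005,0,-0.032],[0,0,0],0.1],[[-0.0005,0,-0.032],[0,0,0],0.1]]'
python3 - <<'E'
from h import *
print([r.sense()[k] for k in('tool_pos','ft_force')]); snap('wrist','w3.png'); print(r.sense()['tool_pos'])
E
```

```text
time: 3.5
tool_pos: [616.2, -303.1, 7.9]
tcp_rot: [97.2, 89.9, 149.2]
ft_force: [-0.4, -0.3, -0.2]
finger_gap: 46.7
[array([ 616.19603417, -303.14845209,    7.88609241]), array([-0.40008954, -0.33830916, -0.23051852])]
[ 616.5853286  -303.38366777    8.66413437]
```

View pics/w3.png

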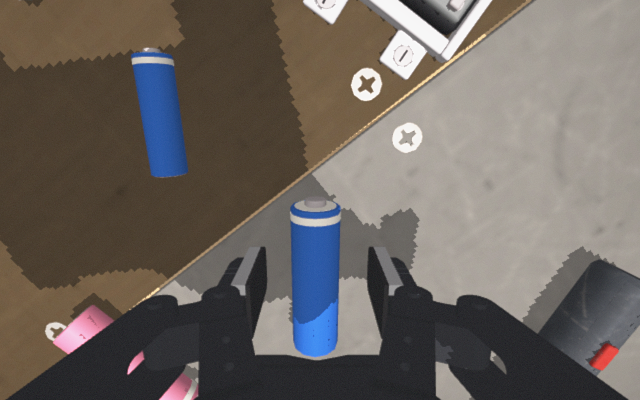

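The cell at (315,275) sits centred between the fingers. I'll raise slightly and close.

```bash
python3 -m jog '[[[0,0,0.002],[0,0,0],0.1],[[0,0,0.002],[0,0,0],-0.6],[[0,0,0.002],[0,0,0],-1],[[0,0,0.002],[0,0,0],-1],[[0,0,0.002],[0,0,0],-1]]' 80;python3 -m jog '[[[0,0,0],[0,0,0],-1],[[0,0,0],[0,0,0],-1],[[0,0,0],[0,0,0],-1]]'
```

```text
time: 3.97
tool_pos: [617.4, -303.9, 11.9]
tcp_rot: [-84.5, 89.9, -32.5]
ft_force: [-1.4, 1.4, 6.4]
finger_gap: 17.9
time: 4.22
tool_pos: [617.4, -303.9, 11.9]
tcp_rot: [-83.3, 89.9, -31.4]
ft_force: [-0.9, 1.2, 6.1]
finger_gap: 17.9
```

Run:
```python
from h import *
im=snap('wrist','w4.png'); snap('side','s4.png'); 
im=cv2.imread('pics/s4.png'); cv2.imwrite('pics/s4c.png',cv2.resize(im[170:290,270:400],None,fx=5,fy=5,interpolation=cv2.INTER_CUBIC))
```

```text
(no output)
```

View pics/w4.png

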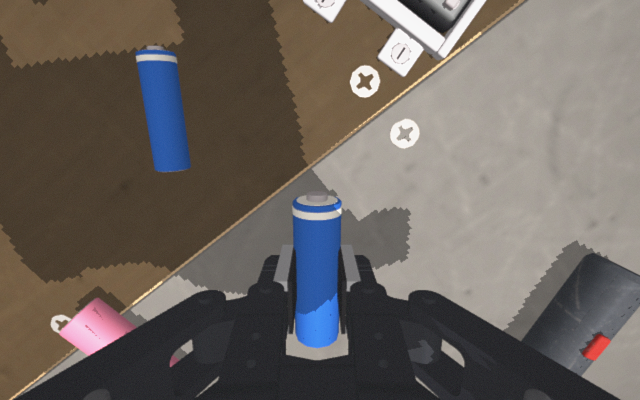

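View pics/s4c.png

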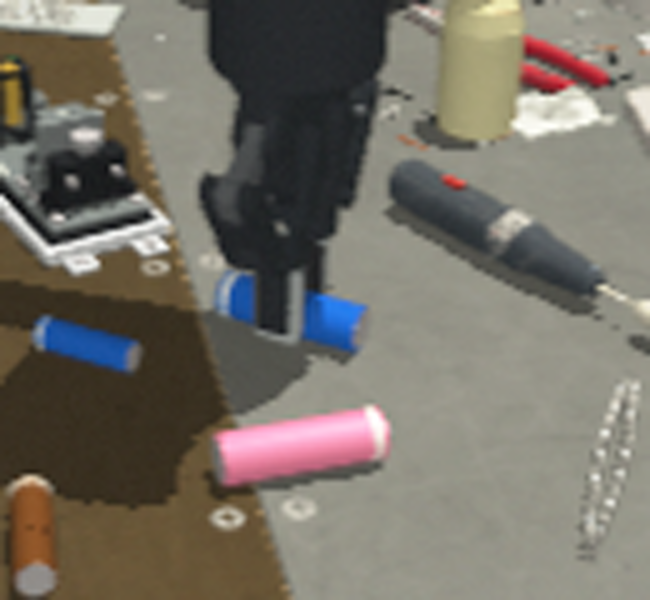

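```bash
python3 -m jog '[[[0,0,0.01],[0,0,0],-1],[[0,0,0.03],[0,0,0],-1],[[0,0,0.06],[0,0,0],-1],[[0,0,0.1],[0,0,0],-1],[[0,0,0.1],[0,0,0],-1]]'; python3 -m jog '[[[0,0,0],[0,0,0],-1],[[0,0,0],[0,0,0],-1]]'
python3 - <<'E'
from h import *
m=np.array(vision.camera_model('wrist')['world_to_cam']);im=snap('wrist','w5.png');np.save('w5.npy',im);np.save('w5_m.npy',m); snap('side','s5.png'); 
im=cv2.imread('pics/s5.png'); cv2.imwrite('pics/s5c.png',cv2.resize(im[110:260,270:400],None,fx=4,fy=4,interpolation=cv2.INTER_CUBIC))
s=r.sense(); print(s['tool_pos'],s['tcp_rot'],s['ft_force'],s['finger_gap'])
E
```

```text
time: 4.73
tool_pos: [621.0, -305.9, 121.1]
tcp_rot: [-82.3, 89.3, -30.4]
ft_force: [1.7, -0.3, 3.5]
finger_gap: 17.8
time: 4.9
tool_pos: [616.9, -303.6, 111.4]
tcp_rot: [-81.3, 90.0, -29.3]
ft_force: [-0.3, 0.6, -0.9]
finger_gap: 18.0
[ 615.69902202 -302.88340994  109.00444128] [ 97.38162064  89.82932972 149.34880773] [ 0.14137863 -0.87595967 -0.17877636] 18.033293566210922
```

View pics/w5.png

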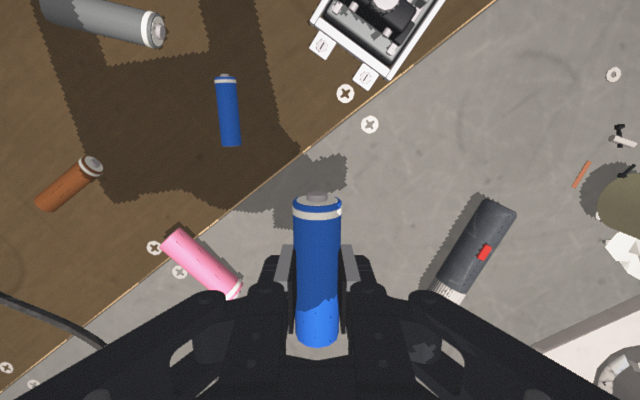

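View pics/s5c.png

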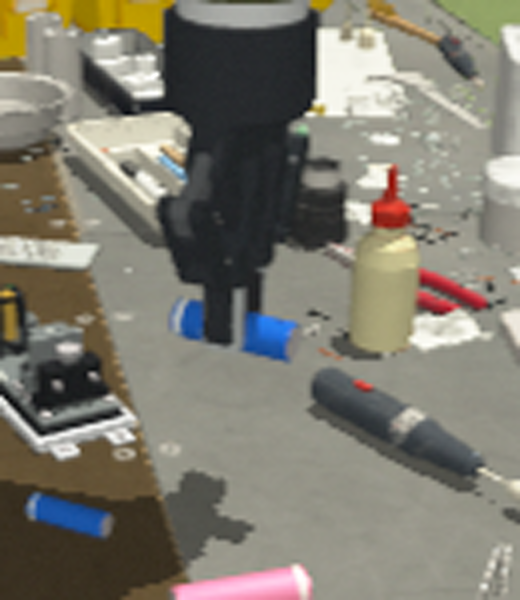

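```bash
python3 -m jog '[[[-0.01,0.02,0.03],[0,0,-0.1],-1],[[-0.03,0.055,0.04],[0,0,-0.22],-1],[[-0.05,0.09,0.04],[0,0,-0.34],-1],[[-0.07,0.125,0.04],[0,0,-0.46],-1],[[-0.085,0.155,0.04],[0,0,-0.57],-1]]'; python3 -m jog '[[[-0.01,0.015,0],[0,0,-0.02],-1],[[-0.015,0.022,0],[0.1,0.033,-0.02],-1],[[-0.015,0.022,0],[0.2,0.066,-0.02],-1],[[-0.015,0.022,0],[0.3,0.1,-0.02],-1],[[-0.015,0.022,0],[0.4,0.132,-0.02],-1]]'
```

```text
time: 5.42
tool_pos: [529.2, -146.3, 148.8]
tcp_rot: [135.2, 89.8, 154.1]
ft_force: [0.1, 0.5, -1.5]
finger_gap: 18.2
time: 5.83
tool_pos: [516.5, -125.8, 150.6]
tcp_rot: [89.5, 65.6, 107.7]
ft_force: [1.0, 0.8, -0.2]
finger_gap: 18.1
```

```bash
python3 -m jog '[[[0,0,0],[0.1,0.033,0],-1],[[0,0,0],[0.147,0.049,0],-1],[[0,0,0],[0.147,0.049,0],-1],[[0,0,0],[0.147,0.049,0],-1]]'
cat >> h.py <<'E'
from scipy.spatial.transform import Rotation as R
FC=np.array([521.9,-142.6]); YAW=108.3
UX=np.array([np.cos(np.radians(YAW)),np.sin(np.radians(YAW)),0]); UY=np.array([-UX[1],UX[0],0]); CH=np.r_[FC,0]-6*UX
AX=1.4; MIDOFF=0.0  # axis ahead of TCP, cell mid along tool-y rel. TCP
def state(p=True):
    s=r.sense(); Rt=R.from_euler('xyz',s['tcp_rot'],degrees=True).as_matrix(); T=np.array(s['tool_pos'])
    a=Rt[:,1]  # candidates: tool y along cell
    a=a if a@UX>0 else -a
    mid=T+AX*Rt[:,0]+MIDOFF*a
    up=-Rt[:,0]
    L=lambda q: np.array([(q-CH)@UX,(q-CH)@UY,q[2]])
    d=dict(t=s['time'],tilt=np.degrees(np.arcsin(a[2])),yaw=np.degrees(np.arctan2(a[1],a[0])),mid=L(mid),rear=L(mid-35*a+10.5*up),btn=L(mid+35*a),tcp=L(T),F=[s['ft_force']@UX,s['ft_force']@UY,s['ft_force'][2]],gap=s['finger_gap'])
    if p: 
        for k,v in d.items(): print(k,np.round(v,2),end=' | ')
        print(np.round(T,1))
    return d
E
python3 -c "
from h import *
state(); m=np.array(vision.camera_model('wrist')['world_to_cam']);im=snap('wrist','w6.png');np.save('w6.npy',im);np.save('w6_m.npy',m); snap('side','s6.png');state()"
```

```text
time: 6.17
tool_pos: [515.9, -126.6, 148.6]
tcp_rot: [90.0, 56.9, 108.0]
ft_force: [-0.3, 0.2, -1.1]
finger_gap: 17.9
t 6.17 | tilt 33.1 | yaw 107.99 | mid [ 23.81   0.66 147.44] | rear [-11.25   0.84 137.12] | btn [ 53.13   0.5  166.55] | tcp [ 23.04   0.66 148.61] | F [ 0.33  0.25 -1.1 ] | gap 17.94 | [ 515.9 -126.6  148.6]
t 6.27 | tilt 32.95 | yaw 108.17 | mid [ 24.17  -0.16 149.16] | rear [-1.0910e+01 -6.0000e-02  1.3894e+02] | btn [ 53.54  -0.23 168.2 ] | tcp [ 23.41  -0.16 150.34] | F [ 0.44  1.23 -0.51] | gap 18.17 | [ 516.6 -126.   150.3]
```

View pics/w6.png

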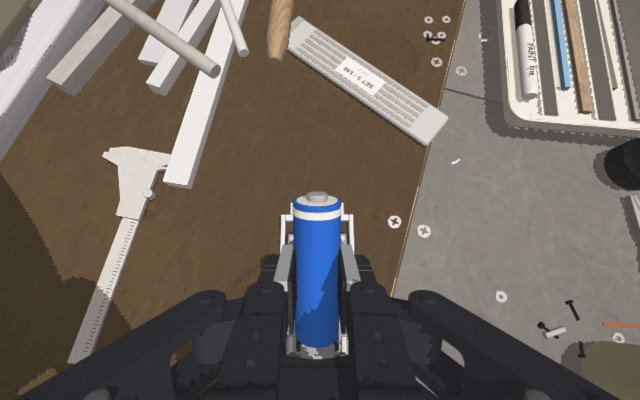

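View pics/s6.png

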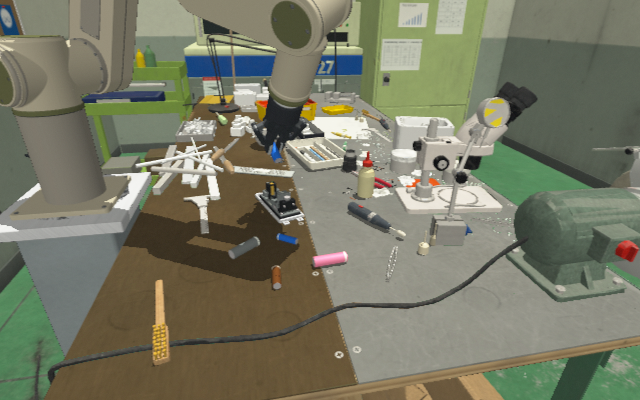

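```bash
python3 -m jog '[[[0,0,-0.02],[0,0,0],-1],[[0,0,-0.045],[0,0,0],-1],[[0,0,-0.065],[0,0,0],-1],[[0,0,-0.07],[0,0,0],-1],[[0,0,-0.07],[0,0,0],-1]]'
python3 - <<'E'
from h import *
for w,T,Rm in [('w5',np.array([616.3,-303.3,110.2]),None)]:
    M=np.load(w+'_m.npy'); 
    for z in (108.8,110.2):
        print(cast('wrist',[(317,197)],z,M)[0]-T, cast('wrist',[(317,346.5)],z+10.5,M)[0]-T)
a=np.array([np.cos(np.radians(142)),np.sin(np.radians(142)),0])
M=np.load('w5_m.npy')
print((cast('wrist',[(317,197)],108.8,M)[0]-T)@a,(cast('wrist',[(317,346.5)],119.3,M)[0]-T)@a)
snap('side','s7.png'); im=cv2.imread('pics/s7.png'); cv2.imwrite('pics/s7c.png',cv2.resize(im[120:240,220:340],None,fx=5,fy=5,interpolation=cv2.INTER_CUBIC))
snap('top','t7.png'); im=cv2.imread('pics/t7.png'); cv2.imwrite('pics/t7c.png',cv2.resize(im[200:290,220:340],None,fx=6,fy=6,interpolation=cv2.INTER_CUBIC))
state()
E
```

```text
time: 6.68
tool_pos: [515.8, -125.1, 79.9]
tcp_rot: [89.9, 56.9, 108.1]
ft_force: [0.0, -0.3, -0.0]
finger_gap: 18.1
[-25.53357837  21.9421721   -1.4       ] [ 27.94503144 -19.7817189    9.1       ]
[-2.58277319e+01  2.21705791e+01 -1.42108547e-14] [ 27.03661387 -19.07415473  10.5       ]
33.62968438401426 -34.19982752564405
t 6.78 | tilt 32.93 | yaw 108.26 | mid [23.7  -0.8  80.97] | rear [-11.39  -0.73  70.75] | btn [53.07 -0.82 99.99] | tcp [22.94 -0.79 82.14] | F [-0.22  0.36 -1.04] | gap 18.14 | [ 517.3 -126.3   82.1]
```

View pics/s7c.png

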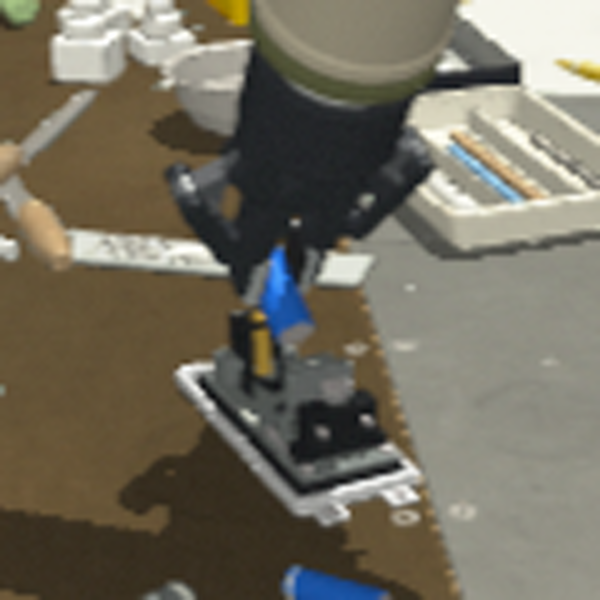

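View pics/t7c.png

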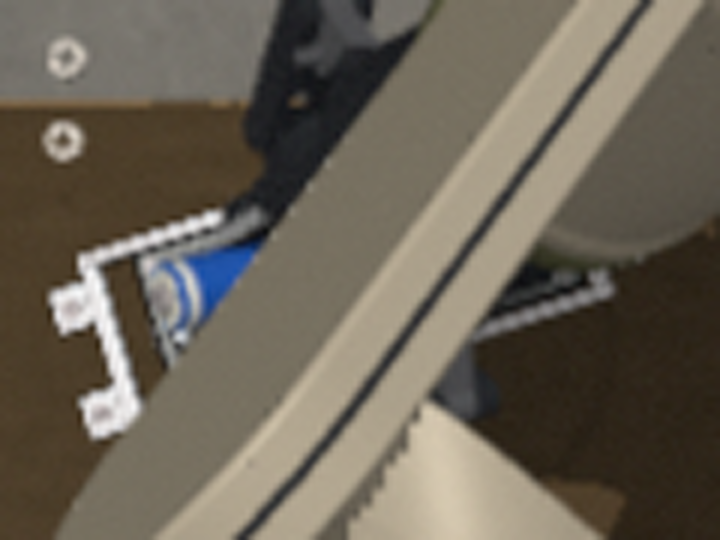

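Run:
```python
from h import *
def W(x,y,z): return CH+x*UX+y*UY+np.array([0,0,z])
c=lambda p,ox,oy,s:(p-np.array([ox,oy])+.5)*s-.5
print('side: flat',c(proj('side',W(-5.7,-.8,62)),220,120,5),'btn',c(proj('side',W(53.1,-.8,100)),220,120,5),'plate',c(proj('side',W(41.5,0,49)),220,120,5),c(proj('side',W(41.5,0,31)),220,120,5),'knob',c(proj('side',W(-49.7,0,56)),220,120,5),'frame corners',c(proj('side',np.array([W(88,33,8),W(-76,33,8),W(-76,-33,8)])),220,120,5))
print('top: btn',c(proj('top',W(53.1,-.8,100)),220,200,6))
```

```text
side: flat [[297.61766728 334.09093385]] btn [[248.44459635 224.34714182]] plate [[260.40081384 323.72804579]] [[261.99356292 355.08616471]] knob [[333.69265571 379.63265307]] frame corners [[173.81014068 373.36174998]
 [296.13465755 507.27832854]
 [420.95012441 475.14129347]]
top: btn [[158.5741659  300.18108743]]
```

```bash
python3 -m jog '[[[-0.0005,0,-0.012],[0,0,0],-1],[[-0.0005,0,-0.022],[0,0,0],-1],[[-0.0005,0,-0.028],[0,0,0],-1],[[-0.0005,0,-0.03],[0,0,0],-1],[[-0.0005,0,-0.03],[0,0,0],-1]]'
python3 -m jog '[[[0,0,0],[0,0,0],-1],[[0,0,0],[0,0,0],-1]]'
python3 - <<'E'
from h import *
state(); snap('side','s8.png'); im=cv2.imread('pics/s8.png'); cv2.imwrite('pics/s8c.png',cv2.resize(im[140:240,220:320],None,fx=6,fy=6,interpolation=cv2.INTER_CUBIC)); state()
E
```

```text
time: 7.2
tool_pos: [516.0, -126.4, 50.3]
tcp_rot: [89.8, 56.9, 107.9]
ft_force: [-0.5, -0.1, -0.3]
finger_gap: 18.1
time: 7.37
tool_pos: [516.4, -126.6, 50.9]
tcp_rot: [89.7, 57.0, 107.9]
ft_force: [0.8, -0.6, -1.5]
finger_gap: 17.6
t 7.37 | tilt 33.0 | yaw 108.17 | mid [23.65  0.24 49.68] | rear [-11.42   0.35  39.42] | btn [53.    0.17 68.74] | tcp [22.88  0.25 50.85] | F [-0.87 -0.6  -1.55] | gap 17.58 | [ 516.4 -126.6   50.9]
t 7.42 | tilt 32.99 | yaw 108.17 | mid [23.65  0.2  49.71] | rear [-11.43   0.31  39.46] | btn [53.    0.14 68.77] | tcp [22.88  0.21 50.88] | F [-0.35 -0.27 -0.71] | gap 17.98 | [ 516.4 -126.6   50.9]
```

View pics/s8c.png

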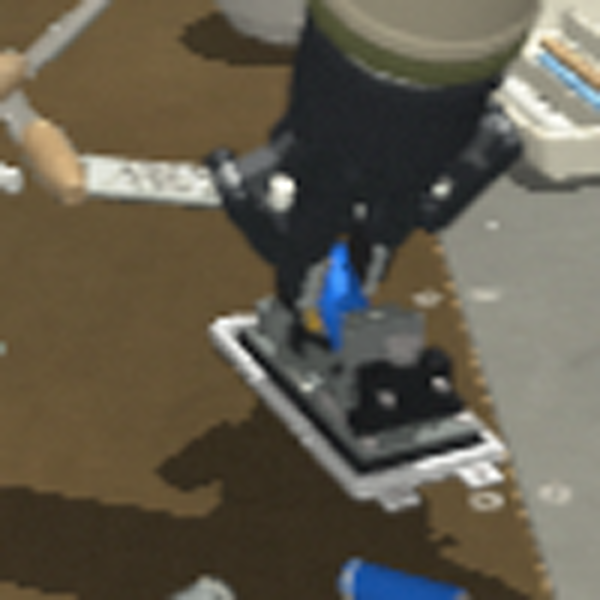

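```bash
python3 -m jog '[[[0.0008,-0.0024,0.0007],[0,0,0],-1],[[0.0016,-0.0048,0.0007],[0,0,0],-1],[[0.0024,-0.0072,0.0007],[0,0,0],-1],[[0.0032,-0.0095,0.0007],[0,0,0],-1],[[0.0035,-0.0105,0.0007],[0,0,0],-1]]'; python3 -c "from h import *;state()"
```

```text
time: 7.83
tool_pos: [520.0, -137.6, 51.5]
tcp_rot: [89.7, 57.0, 107.8]
ft_force: [0.8, -0.7, -0.5]
finger_gap: 18.2
t 7.83 | tilt 32.99 | yaw 108.16 | mid [12.15  0.23 50.33] | rear [-22.92   0.35  40.08] | btn [41.51  0.16 69.39] | tcp [11.39  0.24 51.51] | F [-0.91 -0.57 -0.52] | gap 18.19 | [ 520.  -137.6   51.5]
```

```bash
python3 -m jog '[[[0.0004,-0.001,0],[0,0,0],-1],[[0.0007,-0.002,0],[0,0,0],-1],[[0.0007,-0.002,0],[0,0,0],-1]]'; python3 -c "from h import *;state()"
```

```text
time: 8.08
tool_pos: [520.5, -139.2, 51.4]
tcp_rot: [89.8, 57.0, 107.9]
ft_force: [-0.5, -0.0, -0.7]
finger_gap: 18.1
t 8.08 | tilt 33.01 | yaw 108.16 | mid [10.47  0.25 50.23] | rear [-24.6    0.36  39.97] | btn [39.82  0.18 69.3 ] | tcp [ 9.7   0.25 51.41] | F [ 0.13  0.52 -0.68] | gap 18.06 | [ 520.5 -139.2   51.4]
```

```bash
for i in 1; do python3 -m jog '[[[0.0003,-0.0009,0],[0,0,0],-1],[[0.0006,-0.0019,0],[0,0,0],-1],[[0.0006,-0.0019,0],[0,0,0],-1],[[0.0006,-0.0019,0],[0,0,0],-1]]' >/dev/null; python3 -c "from h import *;state()"; done; python3 -m jog '[[[0.0003,-0.0009,0],[0,0,0],-1],[[0.0006,-0.0019,0],[0,0,0],-1],[[0.0006,-0.0019,0],[0,0,0],-1],[[0.0006,-0.0019,0],[0,0,0],-1]]' >/dev/null; python3 -c "from h import *;state()"
```

```text
t 8.42 | tilt 33.01 | yaw 108.17 | mid [ 8.58  0.25 50.29] | rear [-26.49   0.36  40.03] | btn [37.93  0.18 69.36] | tcp [ 7.82  0.25 51.47] | F [ 0.25  0.19 -1.66] | gap 18.1 | [ 521.1 -141.    51.5]
t 8.75 | tilt 33.04 | yaw 108.17 | mid [ 6.82  0.3  50.22] | rear [-28.25   0.41  39.95] | btn [36.16  0.23 69.31] | tcp [ 6.06  0.3  51.4 ] | F [ 1.33 -0.2   0.06] | gap 18.16 | [ 521.6 -142.6   51.4]
```

```bash
python3 -m jog '[[[0.0003,-0.0009,0],[0,0,0],-1],[[0.0005,-0.0014,0],[0,0,0],-1],[[0.0005,-0.0014,0],[0,0,0],-1]]' >/dev/null; python3 -c "from h import *;state()"; python3 -m jog '[[[0.0003,-0.0009,0],[0,0,0],-1],[[0.0005,-0.0014,0],[0,0,0],-1],[[0.0005,-0.0014,0],[0,0,0],-1]]' >/dev/null; python3 -c "from h import *;state()"
```

```text
t 9.0 | tilt 33.06 | yaw 108.17 | mid [ 5.51  0.3  50.2 ] | rear [-29.55   0.41  39.91] | btn [34.84  0.24 69.3 ] | tcp [ 4.74  0.31 51.38] | F [ 3.1   0.42 -0.39] | gap 18.32 | [ 522.  -143.9   51.4]
t 9.25 | tilt 33.05 | yaw 108.17 | mid [ 3.89  0.29 50.21] | rear [-31.17   0.39  39.92] | btn [33.23  0.22 69.3 ] | tcp [ 3.13  0.29 51.38] | F [ 4.38 -0.51  0.22] | gap 17.96 | [ 522.5 -145.4   51.4]
```

```bash
python3 -m jog '[[[0.0003,-0.0009,0],[0,0,0],-1],[[0.0006,-0.0019,0],[0,0,0],-1],[[0.0006,-0.0019,0],[0,0,0],-1]]' >/dev/null; python3 -c "from h import *;state()"; python3 -m jog '[[[0.0003,-0.0009,0],[0,0,0],-1],[[0.0005,-0.0014,0],[0,0,0],-1],[[0.0005,-0.0014,0],[0,0,0],-1]]' >/dev/null; python3 -c "from h import *;state()"
```

```text
t 9.5 | tilt 33.07 | yaw 108.17 | mid [ 2.1   0.32 50.24] | rear [-32.96   0.42  39.94] | btn [31.43  0.25 69.34] | tcp [ 1.34  0.32 51.41] | F [ 6.61 -0.29  0.85] | gap 18.13 | [ 523.1 -147.1   51.4]
t 9.75 | tilt 33.1 | yaw 108.18 | mid [ 0.89  0.29 50.22] | rear [-34.17   0.39  39.9 ] | btn [30.21  0.23 69.34] | tcp [ 0.12  0.3  51.4 ] | F [ 6.08 -0.48  0.61] | gap 18.04 | [ 523.5 -148.3   51.4]
```

```bash
python3 -m jog '[[[0.0003,-0.0009,0],[0,0,0],-1],[[0.0005,-0.0014,0],[0,0,0],-1],[[0.0005,-0.0014,0],[0,0,0],-1]]' >/dev/null; python3 -c "from h import *;state()"; python3 -m jog '[[[0.0003,-0.001,0],[0,0,0],-1],[[0.0003,-0.001,0],[0,0,0],-1]]' >/dev/null; python3 -c "from h import *;state();snap('side','s9.png');state()"
```

```text
t 10.0 | tilt 33.13 | yaw 108.18 | mid [-0.33  0.31 50.22] | rear [-35.38   0.41  39.89] | btn [28.98  0.25 69.36] | tcp [-1.1   0.32 51.4 ] | F [8.48 0.26 2.24] | gap 18.05 | [ 523.8 -149.4   51.4]
t 10.17 | tilt 33.15 | yaw 108.18 | mid [-1.23  0.33 50.22] | rear [-36.27   0.42  39.88] | btn [28.08  0.27 69.36] | tcp [-1.99  0.33 51.4 ] | F [ 9.06 -0.62  0.73] | gap 18.07 | [ 524.1 -150.3   51.4]
t 10.22 | tilt 33.16 | yaw 108.18 | mid [-1.14  0.34 50.2 ] | rear [-36.18   0.43  39.85] | btn [28.17  0.28 69.34] | tcp [-1.9   0.34 51.37] | F [8.58 0.25 1.18] | gap 18.34 | [ 524.1 -150.2   51.4]
```

```bash
python3 -m jog '[[[-0.0002,0.0006,-0.0018],[-0.059,-0.0195,0],-1],[[-0.0004,0.0011,-0.0037],[-0.118,-0.039,0],-1],[[-0.0005,0.0015,-0.0054],[-0.172,-0.057,0],-1],[[-0.0006,0.0018,-0.0071],[-0.225,-0.0745,0],-1],[[-0.0006,0.0018,-0.0071],[-0.225,-0.0745,0],-1]]'; python3 -c "from h import *;state()
snap('side','s10.png'); im=cv2.imread('pics/s10.png'); cv2.imwrite('pics/s10c.png',cv2.resize(im[140:240,220:320],None,fx=6,fy=6,interpolation=cv2.INTER_CUBIC));state()"
```

```text
time: 10.63
tool_pos: [523.0, -147.1, 43.9]
tcp_rot: [89.6, 70.6, 107.8]
ft_force: [-1.1, 8.7, -2.6]
finger_gap: 17.8
t 10.63 | tilt 19.41 | yaw 108.27 | mid [ 1.86  0.33 42.54] | rear [-34.64   0.37  40.82] | btn [34.87  0.31 54.18] | tcp [ 1.4   0.33 43.87] | F [ 8.56 -1.72 -2.65] | gap 17.83 | [ 523.  -147.1   43.9]
t 10.68 | tilt 19.51 | yaw 108.28 | mid [ 1.6   0.19 42.8 ] | rear [-34.9    0.23  41.01] | btn [34.59  0.18 54.49] | tcp [ 1.13  0.19 44.12] | F [ 8.5  -1.66 -2.78] | gap 18.25 | [ 523.2 -147.3   44.1]
```

View pics/s10c.png

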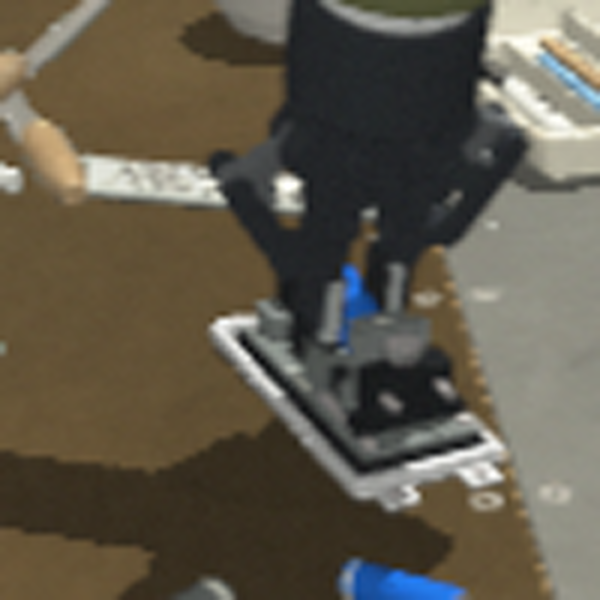

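```bash
python3 -m jog '[[[0,-0.0001,-0.0016],[-0.054,-0.018,0],-1],[[0.0001,-0.0002,-0.0031],[-0.108,-0.0355,0],-1],[[0,0.0001,-0.0048],[-0.158,-0.052,0],-1],[[-0.0001,0.0004,-0.0064],[-0.207,-0.0685,0],-1],[[-0.0001,0.0004,-0.0064],[-0.207,-0.0685,0],-1]]'; python3 -c "from h import *;state()"
```

```text
time: 11.1
tool_pos: [522.1, -146.6, 36.7]
tcp_rot: [89.2, 83.0, 107.5]
ft_force: [-3.4, 6.9, -2.5]
finger_gap: 18.1
t 11.1 | tilt 6.97 | yaw 108.27 | mid [ 2.3   1.07 35.29] | rear [-33.71   1.11  41.46] | btn [37.05  1.05 39.54] | tcp [ 2.13  1.08 36.68] | F [ 7.58  1.09 -2.51] | gap 18.08 | [ 522.1 -146.6   36.7]
```

```bash
python3 -m jog '[[[-0.0001,0.0004,-0.001],[-0.033,-0.011,0],-1],[[-0.0003,0.001,-0.002],[-0.066,-0.022,0],-1],[[-0.0003,0.001,-0.0028],[-0.11,-0.037,0],-1],[[-0.0003,0.001,-0.0028],[-0.11,-0.037,0],-1]]'; python3 -c "from h import *;state()
for n in ('side','wrist'): snap(n,n+'11.png')
im=cv2.imread('pics/side11.png'); cv2.imwrite('pics/s11c.png',cv2.resize(im[140:240,220:320],None,fx=6,fy=6,interpolation=cv2.INTER_CUBIC));state()"
```

```text
time: 11.43
tool_pos: [522.0, -146.1, 33.8]
tcp_rot: [64.1, 89.6, 82.3]
ft_force: [-3.3, 5.9, -2.1]
finger_gap: 18.4
t 11.43 | tilt 0.32 | yaw 108.25 | mid [ 2.64  1.01 32.38] | rear [-32.42   1.07  42.68] | btn [37.64  0.98 32.58] | tcp [ 2.63  1.01 33.78] | F [ 6.6   1.25 -2.08] | gap 18.4 | [ 522.  -146.1   33.8]
t 11.53 | tilt 0.44 | yaw 108.24 | mid [ 2.29  1.03 32.62] | rear [-32.78   1.1   42.85] | btn [37.29  1.   32.89] | tcp [ 2.28  1.04 34.02] | F [ 6.8   1.01 -4.09] | gap 17.88 | [ 522.1 -146.5   34. ]
```

View pics/wrist11.png

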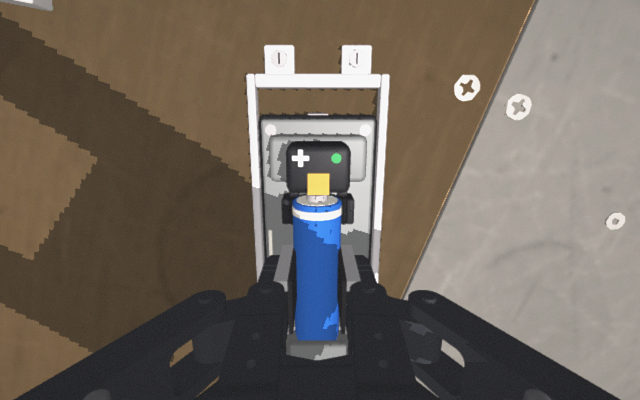

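View pics/s11c.png

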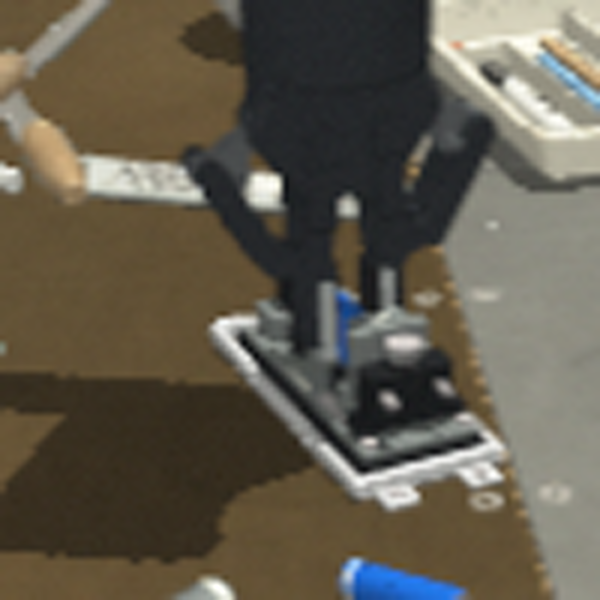

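```bash
python3 -m jog '[[[-0.0003,0.001,0],[0,0,0],-1],[[-0.0006,0.0019,-0.0005],[0,0,0],-1],[[-0.0009,0.0028,-0.001],[0,0,0],-1],[[-0.0009,0.0028,-0.001],[0,0,0],-1]]'; python3 -c "from h import *;state()
snap('wrist','wrist12.png');state()"
```

```text
time: 11.87
tool_pos: [521.7, -144.7, 33.6]
tcp_rot: [64.2, 89.6, 82.3]
ft_force: [-3.6, 4.4, -0.3]
finger_gap: 17.8
t 11.87 | tilt 0.38 | yaw 108.19 | mid [ 4.06  0.87 32.16] | rear [-31.01   0.97  42.43] | btn [39.06  0.8  32.4 ] | tcp [ 4.05  0.87 33.56] | F [ 5.34  1.99 -0.32] | gap 17.76 | [ 521.7 -144.7   33.6]
t 11.92 | tilt 0.38 | yaw 108.19 | mid [ 3.99  0.86 32.19] | rear [-31.08   0.97  42.46] | btn [38.99  0.79 32.42] | tcp [ 3.98  0.87 33.59] | F [5.38 1.55 0.2 ] | gap 18.02 | [ 521.7 -144.8   33.6]
```

View pics/wrist12.png

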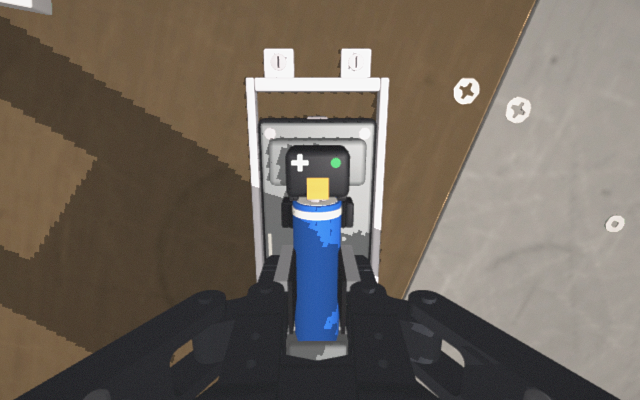

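```bash
python3 -m jog '[[[-0.0002,0.0007,-0.0005],[0,0,0],-1],[[-0.0002,0.0017,-0.001],[0,0,0],-1],[[-0.0002,0.0017,-0.001],[0,0,0],-1],[[-0.0002,0.0017,-0.001],[0,0,0],-1]]'; python3 -c "from h import *;state()
snap('wrist','wrist13.png');state()
im=cv2.imread('pics/wrist13.png'); cv2.imwrite('pics/w13c.png',cv2.resize(im[120:360,250:390],None,fx=3,fy=2.5,interpolation=cv2.INTER_CUBIC))"
```

```text
time: 12.25
tool_pos: [522.0, -143.5, 33.0]
tcp_rot: [54.5, 89.6, 72.7]
ft_force: [-4.2, 3.5, 0.1]
finger_gap: 18.3
t 12.25 | tilt 0.32 | yaw 108.19 | mid [ 5.14  0.14 31.56] | rear [-29.92   0.25  41.86] | btn [40.14  0.08 31.76] | tcp [ 5.13  0.15 32.96] | F [4.65 2.93 0.11] | gap 18.29 | [ 522.  -143.5   33. ]
t 12.3 | tilt 0.32 | yaw 108.19 | mid [ 5.07  0.14 31.57] | rear [-29.99   0.25  41.87] | btn [40.07  0.08 31.77] | tcp [ 5.06  0.15 32.97] | F [3.46 1.92 0.78] | gap 17.99 | [ 522.1 -143.5   33. ]
```

View pics/w13c.png

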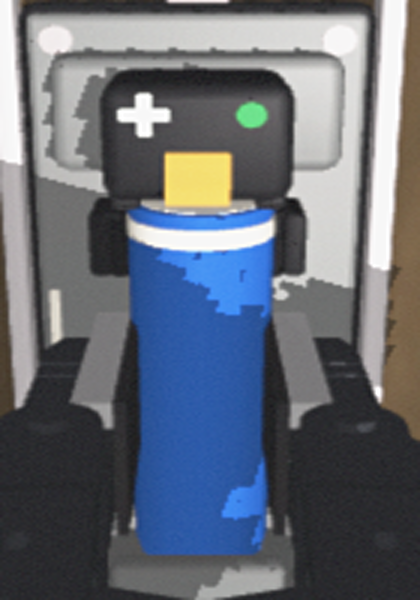

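```bash
python3 -m jog '[[[-0.0006,0.0004,-0.0004],[0,0,0],-1],[[-0.0006,0.0004,-0.0008],[0,0,0],-1],[[-0.0006,0.0004,-0.0008],[0,0,0],-1]]' 20; python3 -c "from h import *;state()"
```

```text
time: 12.55
tool_pos: [522.0, -143.2, 32.7]
tcp_rot: [45.2, 89.6, 63.4]
ft_force: [-4.5, 3.0, 2.7]
finger_gap: 18.0
t 12.55 | tilt 0.29 | yaw 108.2 | mid [ 5.39  0.12 31.31] | rear [-29.66   0.23  41.63] | btn [40.39  0.06 31.48] | tcp [ 5.39  0.13 32.71] | F [4.24 3.33 2.74] | gap 18.0 | [ 522.  -143.2   32.7]
```

```bash
python3 -m jog '[[[0,0,0],[0,0,0],-0.5],[[0,0,0],[0,0,0],-0.45],[[0,0,0],[0,0,0],-0.4],[[0,0,0],[0,0,0],-0.3],[[0,0,0],[0,0,0],-0.3]]' ; python3 -c "from h import *;state()
snap('wrist','wrist14.png');state()
im=cv2.imread('pics/wrist14.png'); cv2.imwrite('pics/w14c.png',cv2.resize(im[120:360,230:410],None,fx=3,fy=2.5,interpolation=cv2.INTER_CUBIC))"
```

```text
time: 12.97
tool_pos: [522.3, -143.6, 32.7]
tcp_rot: [37.6, 89.6, 55.8]
ft_force: [-0.8, 1.0, 0.0]
finger_gap: 29.8
t 12.97 | tilt 0.24 | yaw 108.18 | mid [ 4.93 -0.06 31.25] | rear [-30.12   0.07  41.61] | btn [39.93 -0.13 31.4 ] | tcp [ 4.92 -0.05 32.65] | F [1.17 0.49 0.01] | gap 29.83 | [ 522.3 -143.6   32.7]
t 13.02 | tilt 0.26 | yaw 108.19 | mid [ 5.08  0.04 31.13] | rear [-29.96   0.16  41.47] | btn [ 4.008e+01 -3.000e-02  3.128e+01] | tcp [ 5.08  0.04 32.53] | F [-0.85  0.03  0.91] | gap 30.11 | [ 522.1 -143.5   32.5]
```

View pics/w14c.png

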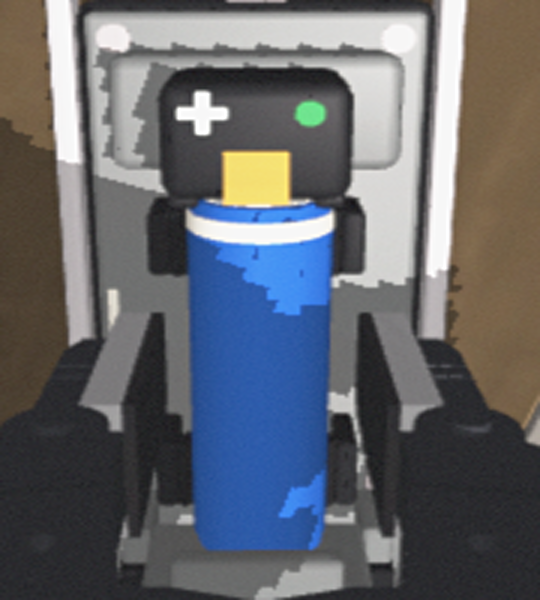

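The cell is released and lies up against the terminal plate. Now I'll retreat straight up.

```bash
python3 -m jog '[[[0,0,0.004],[0,0,0],-0.2],[[0,0,0.012],[0,0,0],-0.2],[[0,0,0.03],[0,0,0],-0.2],[[0,0,0.06],[0,0,0],-0.2],[[0,0,0.1],[0,0,0],-0.2]]'; python3 -m jog '[[[0,0,0.04],[0,0,0],0],[[0.01,-0.03,0.07],[0,0,0],0],[[0.03,-0.06,0.07],[0,0,0],0],[[0.03,-0.06,0.07],[0,0,0],0],[[0.03,-0.06,0.07],[0,0,0],0]]'
python3 -m jog '[[[0,0,0],[0,0,0],0],[[0,0,0],[0,0,0],0]]'
python3 - <<'E'
from h import *
m=np.array(vision.camera_model('wrist')['world_to_cam']);im=snap('wrist','w15.png');np.save('w15.npy',im);np.save('w15_m.npy',m)
snap('side','s15.png'); im=cv2.imread('pics/s15.png'); cv2.imwrite('pics/s15c.png',cv2.resize(im[140:270,220:350],None,fx=4.6,fy=4.6,interpolation=cv2.INTER_CUBIC)); state()
E
```

```text
time: 13.43
tool_pos: [519.7, -142.4, 131.1]
tcp_rot: [86.8, 89.5, 105.0]
ft_force: [1.6, -0.0, 0.1]
finger_gap: 34.2
time: 13.85
tool_pos: [552.5, -204.8, 203.2]
tcp_rot: [37.9, 89.6, 56.0]
ft_force: [-0.3, 0.5, -0.3]
finger_gap: 42.8
time: 14.02
tool_pos: [551.3, -202.4, 202.0]
tcp_rot: [55.3, 89.6, 73.5]
ft_force: [-0.5, 0.6, -0.2]
finger_gap: 42.9
t 14.12 | tilt 0.32 | yaw 108.24 | mid [-59.95  -9.27 200.75] | rear [-95.01  -9.18 211.06] | btn [-24.95  -9.3  200.95] | tcp [-59.96  -9.26 202.15] | F [ 0.21  0.41 -0.92] | gap 43.14 | [ 551.4 -202.3  202.2]
```

View pics/w15.png

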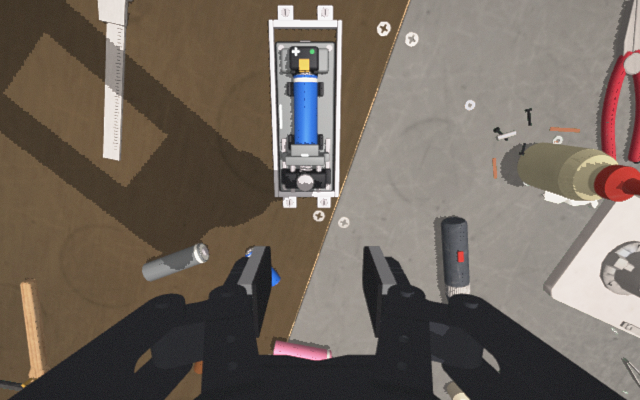

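View pics/s15c.png

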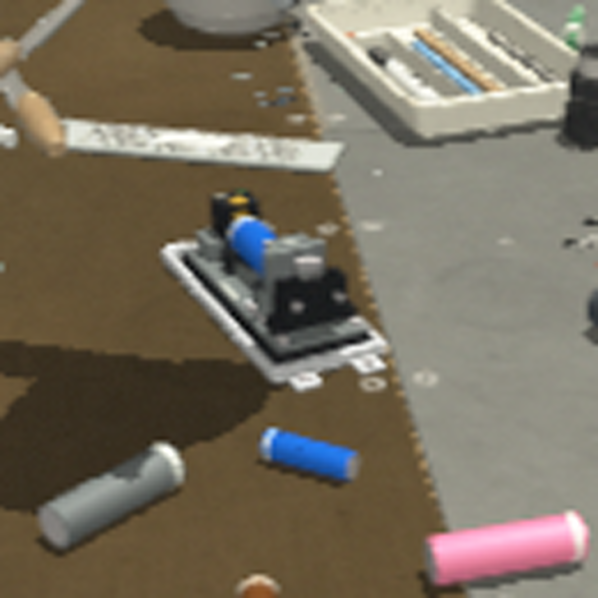

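Run:
```python
from h import *
im=cv2.imread('pics/w15.png'); cv2.imwrite('pics/w15c.png',cv2.resize(im[15:205,260:350],None,fx=3.1,fy=3.1,interpolation=cv2.INTER_CUBIC))
M=np.load('w15_m.npy'); h=cv2.cvtColor(np.load('w15.npy'),cv2.COLOR_RGB2HSV); m=cv2.inRange(h,(100,120,40),(125,255,255)); m[160:]=0
ys,xs=np.nonzero(m)
W=lambda x,y,z: CH+x*UX+y*UY+np.array([0,0,z])
for y in (85,100,115,130,142): print(y,xs[ys==y].min(),xs[ys==y].max(), np.ptp(xs[ys==y])+1)
print('expected width mid rows at level:',[(proj('wrist',np.array([W(x,-10.5,31),W(x,10.5,31)]),M)).round(1).tolist() for x in (30,5,-15)])
```

```text
85 293 317 25
100 294 316 23
115 294 316 23
130 295 316 22
142 294 317 24
expected width mid rows at level: [[[316.8, 87.8], [292.9, 87.8]], [[316.8, 117.2], [293.4, 117.2]], [[316.8, 139.8], [293.9, 139.9]]]
```

View pics/w15c.png

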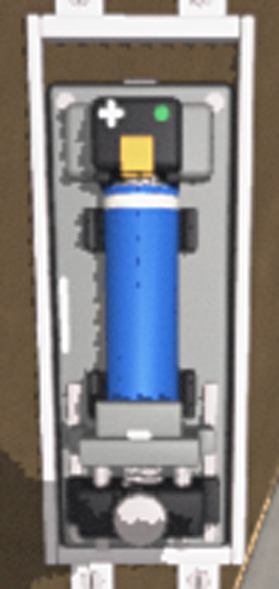

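The cell lies centred in both saddles, its button at the yellow plate and its flat end under the hood. The arm is clear of everything, so I'm handing in.

```bash
python3 -c "
from h import *
print(order.hand_in())"
```

```text
the job is handed in; nothing more can be done
None
```

The blue cell is on charge: it lies level in its cradle with the button against the terminal, and the job is handed in at about 14 s of the 38 s allowed.

**What I did:** I gripped the larger blue cell at mid-length and tilted it 33° nose-up. I slid the flat end in under the hood and pushed gently until the force levelled at about 9 N. I then swung the button end down in front of the terminal, eased the cell forward into the saddles, let go and lifted clear.

**Last checks:**
- **Seating:** The last wrist picture shows the cell centred in both saddles, with the button at the yellow plate and the flat end under the hood. The cell's outline is within about 1 px of what a level, seated cell should show.
- **Other things:** The grey cell, handpiece and oil bottle look undisturbed, judged by eye. The arm touches nothing.

**What disagreed or stayed unmeasured:**
- **Finger opening:** The gripper read about 18 mm on a 21 mm cell throughout. The grip still held without slipping.
- **Sideways force:** I felt about 3 N sideways just before release, from the cell bearing on one side of the V. It fell to nearly zero once I let go.
- **Charger stop:** I did not see the charger reach the end of its frame as a separate event. It was already within about 1 mm of that end, so I felt only the spring.

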